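Slide tray over the sill of the drying bay

TASK

Put the blue tray of freshly coverslipped slides into the drying bay: lift only its leading edge up over the bay's raised front sill, then push it on over the sill until it lies flat on the bay's plate and has been pressed gently but firmly home against the rubber buffers at the back. Keep the tray nearly level and part of it always resting on something, because the coverslips are still wet; do not ram it, and leave the other things where they stand.

Things in the scene. Friction and masses are not known exactly. Their poses are not given: they have to be found in the camera images.
- tray: blue slide tray, 132 mm long (x), 112 wide (y), 0.48 to 0.72 kg, rim 14 mm high, 3 mm thick; four stained slides lie across its 5 mm floor; a round wire handle stands across each end. Origin: centre of the flat underside; +x to the leading end, nearest the bay. Starts flat on the cabinet top, its leading end 15 to 60 mm short of the sill, up to 25 mm aside and about 0.2 rad turned from the bay's line
- front_handle (a point): middle of the leading handle's crossbar: 8 mm round steel bar along the tray's y, 68 mm long between upright legs, its centre 45 mm above the tray's underside and 60 mm ahead of the tray's centre. Being round, it lets the tray pitch while it is pinched
- rear_handle (a point): middle of the trailing handle's crossbar, the same bar at x = -60 mm of the tray
- tray_front (a point): middle of the leading bottom edge of the tray (x = +66 mm, z = 0 of the tray)
- tray_rear (a point): middle of the trailing bottom edge of the tray (x = -66 mm, z = 0 of the tray)
- bay: steel and aluminium drying bay, fixed on the cabinet top. Origin: on the cabinet top (z = 0) under the middle of its front sill; +x points into the bay, y along the sill. Two side rails, 122 mm apart and 30 mm high, start at the sill, their mouth flared to about 138 mm. The tray slides on sill and plate with a few newtons of friction
- bay_sill (a point): middle of the top of the front sill: a bar along y, 8 mm thick (x = -4 to +4 mm of the bay) with a round top 12 mm above the cabinet top; the outer face is upright
- bay_plate (a point): point on top of the slotted plate between the rails, 5 mm above the cabinet top and 80 mm behind (+x) the sill. At the plate's back a cross bar, 25 mm high, carries two rubber buffers. It is clamped for trays of different length: the free buffer faces lie 142 to 172 mm behind the sill's middle; where is not measured and must be found by feel
- bay_buffer (a joint): how far the two rubber buffers (14 mm across, centres 15 mm above the cabinet top, 36 mm either side of the middle) are squeezed, in m: 0 free, 0.0015 at 4 N (home), 0.0045 at 11 N (too hard), solid at 0.006. The hand feels friction as well: its push rises by about twice the buffers' force over what the free slide took. When the push ends the tray stays against them, still squeezed a little
- dish: small clear round plastic dish with a beige ring in it, 69 mm across, 13 mm high, right of the work; origin under its centre. Bystander.
- forceps: steel forceps, 126 mm long, lying front right; origin under their middle. Bystander.
- dropper_a: brown dropper bottle with a black bulb, 38 mm across, 116 mm high, at the back right; origin under its centre. Bystander.
- dropper_b: another brown dropper bottle with a black bulb, 41 mm across, 116 mm high, at the back right; origin under its centre. Bystander.
- timer: white digital timer with a display, 66 mm wide, 61 mm high, at the right; origin under its centre. Bystander.
- slips: small clear box of cover glasses, 28 mm square, 25 mm high, at the right; origin under its centre. Bystander.

How it is judged:
By the outcome, as a careful person would: the job done as asked, in the order asked, and still so for the second after the job is handed in, with the robot touching nothing.
It also fails if it takes over 64 s, if anything falls off the work surface, if the arm or the gripper's body presses on something with over 40 N, if the wrist force passes 120 N, or if a joint passes its speed limit or range.

ROBOT

A 6-joint arm with a two-finger parallel gripper is mounted at the origin on a cart in front of the work surface, level with it; the furniture and walls round the work are solid. World frame = base frame: x ahead of the robot, y to its left, z up, the work surface at z = 0. Lengths are in m, angles in degrees, forces in N, time in s.
With the tool pointing down it reaches from about 0.4 to 0.825 m from the base axis. Payload 7 kg.
Tool frame: the origin (TCP) lies between the finger pads; the fingertips stand 22 mm ahead of it and the grasp point (between the pads) lies 3 mm ahead of it; z points along the fingers, y is the line along which they close (so a half turn about z gives the same grasp; the last joint's range is limited). The gripper opens to 88 mm and grips with 3 to 60 N. Pads are 19 mm wide; open, the fingers measure 130 mm over their backs; the gripper's body (78 mm by 193 mm) begins 47 mm behind the grasp point.
Start: joints at [-57.92, 20.546, 0.682, 0, -70.136, -16.507], TCP at [0.181, -0.65, 0.226] pointing down, gripper open.
Joint ranges: [-176.03, 176.03], [-82.01, 121.73], [-58.28, 71.71], [-173.87, 95.51], [-174.79, -0.11], [-173.66, 173.66]. Speed limits (degrees/s): [136.94, 136.94, 172.46, 180, 180, 180].

INTERFACE

Orientations are given as [roll, pitch, yaw] about the fixed x, y, z axes, in that order (R = Rz(yaw) Ry(pitch) Rx(roll)).
In Python, from plant import ctrl gives the robot as it stands.
- The arm moves only by the tool apply_moves, never from a script. Its argument "targets" is a list of rows, each an object with "travel": the shift along the tool's x, y, z in mm, a list of three; "roll": the turn about the tool's z in degrees; "jaw": the finger opening in mm, from 0 to 87.6. In form: [{"travel": [tx, ty, tz], "roll": roll, "jaw": jaw}, ...]. A call has 1 to 10 rows; each row shifts and turns the commanded pose from where the row before left it, along the tool's axes as they then stand; what a row does not reach is not made up. A row lasts 1/10 s, in which the tool goes at most 50 mm and 8.59 degrees, less where a joint would pass 70% of its speed; a pose out of reach is approached as far as the arm can. A call with a gripper value outside its range is refused whole. The fingers move at their own pace and stop on an object; the grip force is fixed at half the most. Time passes only in rows, so rows that do not move let the fingers close. It gives the time, the measured TCP pose, the force, the opening and the grip force at its end, in the units of the state.
- ctrl.get_obs(): the state, without advancing time (a new reading comes with each control period).
- ctrl.snapshot(name): name is "scene" or "top" or "wrist"; returns the picture (384x512x3 uint8, red, green, blue); there is no depth.
- ctrl.calibration(name): a dict with "K" (3x3 intrinsics, pixels), "extrinsics" (4x4, takes a point from camera to world coordinates); the wrist camera has in their place "hand_eye" (4x4, takes a point from camera to tool coordinates, whose origin is the TCP and whose axes are the flange's). Camera axes: x right, y down, z forward; pixel columns grow to the right and rows downward; lengths in m; the calibration is good to about 2 mm. A picture is of the moment at which its call begins: read the wrist's pose just before it. calibration takes no time and is no camera call.
- ctrl.close_job(): hands the job in; it is judged then, once.
The state is a dict: "clock": time; "joint_pos": joint angles; "qvel": joint speeds; "tau": joint torques, N m; "tool_pos": TCP position; "orientation": TCP orientation; "force": force on the tool from outside, world axes, zero at the start; "moment": the same for the moment, N m; "opening": finger opening in m; "gripper_force": force on a finger pad.
Only numpy, scipy, OpenCV 4.12 (cv2) and the standard library are available. Lean on these libraries where they do the work, as an engineer would, in place of code of your own. Each camera call takes 0.05 s, during which the arm holds its last target. There are 200 camera calls.

## Working session

There is one attempt and no reset: what is moved stays moved. The work goes in short steps, Python scripts to look and compute and a tool call to move; the robot and the scene stay as the last step left them, time stands still between calls to the robot, and variables do not carry over. Pictures are saved under pics/ and viewed, at most 10 in all, crops included, and the job is handed in when it is done.

Besides the shell and the picture viewer there is one more tool, called as name(argument=value, ...) on one line, values as JSON. apply_moves: Moves the arm, as the interface text tells. Its arguments: {"type":"object","properties":{"targets":{"type":"array","items":{"type":"object","properties":{"travel":{"type":"array","items":{"type":"number"}},"roll":{"type":"number"},"jaw":{"type":"number"}}}}},"required":["targets"]}

```bash
ls; mkdir -p pics; python3 - <<'E'
from plant import ctrl
import cv2
o=ctrl.get_obs();print({k:o[k] for k in('clock','tool_pos','orientation','force','opening')})
for n in('scene','top'):
    cv2.imwrite(f'pics/{n}0.png',cv2.cvtColor(ctrl.snapshot(n),cv2.COLOR_RGB2BGR))
    c=ctrl.calibration(n);print(n,c['K'],c['extrinsics'])
print(ctrl.calibration('wrist'))
E
```

```text
pics
{'clock': 0.0, 'tool_pos': array([ 0.18106061, -0.64976582,  0.22520405]), 'orientation': array([ 1.79906037e+02, -8.26605053e-03, -1.64433414e+02]), 'force': array([ 0.29343801, -0.90234589, -0.34297622]), 'opening': 0.08769522461554856}
scene [[432.45601252   0.         261.85346169]
 [  0.         432.45601252 187.10283634]
 [  0.           0.           1.        ]] [[ 0.64651744 -0.40282397  0.64787965 -0.06807432]
 [-0.76288289 -0.33581092  0.55248595 -0.61374305]
 [-0.00498953 -0.85144811 -0.52441513  0.54491688]
 [ 0.          0.          0.          1.        ]]
top [[476.39873026   0.         249.37604469]
 [  0.         476.39873026 188.62431929]
 [  0.           0.           1.        ]] [[-0.01321596 -0.99224787  0.12356986  0.42614066]
 [-0.99989669  0.01241598 -0.0072418  -0.10039716]
 [ 0.00565142 -0.1236528  -0.99230945  1.17119117]
 [ 0.          0.          0.          1.        ]]
{'K': array([[300.59103623,   0.        , 251.82449389],
       [  0.        , 300.59103623, 192.4007362 ],
       [  0.        ,   0.        ,   1.        ]]), 'hand_eye': array([[-6.56535457e-04, -9.69923917e-01, -2.43407402e-01,
         6.48284119e-02],
       [ 9.99999772e-01, -5.97618525e-04, -3.15893458e-04,
        -8.29220842e-04],
       [ 1.60927848e-04, -2.43407554e-01,  9.69924088e-01,
        -1.58075151e-01],
       [ 0.00000000e+00,  0.00000000e+00,  0.00000000e+00,
         1.00000000e+00]])}
```

View pics/top0.png

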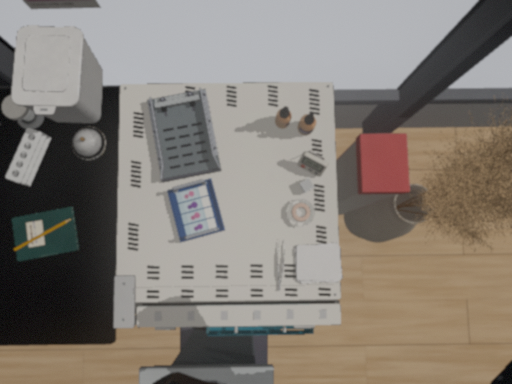

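View pics/scene0.png

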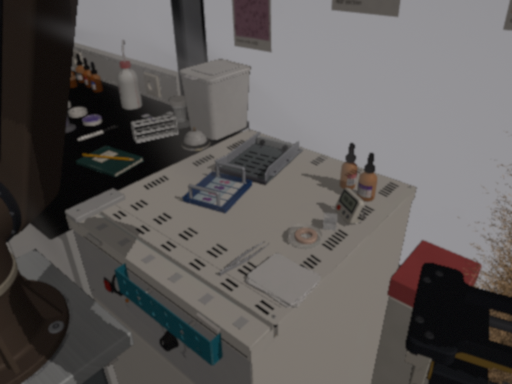

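The top view shows the tray around (196,210), the bay above it from (158,180)–(218,168) at the sill to (150,100)–(205,92) at the back, with the bystanders right of x=270. I'll enlarge that region next.

```bash
cat > h.py <<'E'
import numpy as np, cv2
from scipy.spatial.transform import Rotation as R
from plant import ctrl
def cam(n,o=None):
    c=ctrl.calibration(n)
    if n!='wrist': return c['K'],np.array(c['extrinsics'])
    T=np.eye(4);T[:3,:3]=R.from_euler('xyz',o['orientation'],degrees=True).as_matrix();T[:3,3]=o['tool_pos']
    return c['K'],T@c['hand_eye']
def ray(K,E,u,v,z):
    d=E[:3,:3]@np.linalg.solve(K,[u,v,1.]);p=E[:3,3]
    return p+d*(z-p[2])/d[2]
def proj(K,E,P):
    q=(np.asarray(P)-E[:3,3])@E[:3,:3]; q=q@K.T
    return q[:,:2]/q[:,2:]
E
python3 - <<'E'
from h import *
im=cv2.imread('pics/top0.png')[80:250,140:235]
im=cv2.resize(im,None,fx=3.5,fy=3.5,interpolation=cv2.INTER_CUBIC)
im2=cv2.convertScaleAbs(im,alpha=1.2)
cv2.imwrite('pics/topc.png',im2);print(im2.shape)
K,E=cam('top')
for n,p in dict(tray=(196,210),sillL=(158,180),sillR=(218,170),backL=(150,100),backR=(205,92)).items():print(n,ray(K,E,*p,.01))
E
```

```text
(595, 332, 3)
tray [0.51979169 0.02211273 0.01      ]
sillL [0.59492355 0.11554293 0.01      ]
sillR [ 0.61801501 -0.03207039  0.01      ]
backL [0.79815138 0.13773784 0.01      ]
backR [ 8.17362611e-01 -3.52040489e-04  1.00000000e-02]
```

View pics/topc.png

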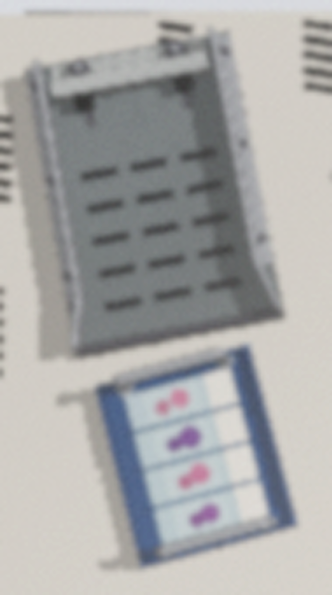

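The enlarged crop shows the bay yawed about +9° and the tray about +15°. The sill runs (75,352)–(283,318), the buffers sit near (85,100) and (183,85), and the tray's front edge is (98,388)–(250,347). Next I move over it for a wrist view.

apply_moves(targets=[{"travel": [-33, 32, 2], "roll": 0, "jaw": 60}, {"travel": [-33, 32, 2], "roll": 0, "jaw": 60}, {"travel": [-33, 32, 2], "roll": 0, "jaw": 60}, {"travel": [-33, 32, 2], "roll": 0, "jaw": 60}, {"travel": [-33, 32, 2], "roll": 0, "jaw": 60}, {"travel": [-33, 32, 2], "roll": 0, "jaw": 60}, {"travel": [-33, 32, 2], "roll": 0, "jaw": 60}, {"travel": [-33, 32, 2], "roll": 0, "jaw": 60}, {"travel": [-33, 32, 2], "roll": 0, "jaw": 60}, {"travel": [-33, 32, 2], "roll": 0, "jaw": 60}])

```text
clock: 1.1
tool_pos: [0.4136, -0.2515, 0.2061]
orientation: [180.0, 0.0, -164.4]
force: [1.2, -1.4, -0.3]
opening: 0.0603
gripper_force: 0.0
```

apply_moves(targets=[{"travel": [-33, 32, 2], "roll": 0, "jaw": 60}, {"travel": [-33, 32, 2], "roll": 0, "jaw": 60}, {"travel": [-33, 32, 2], "roll": 0, "jaw": 60}, {"travel": [-33, 32, 2], "roll": 0, "jaw": 60}, {"travel": [-33, 32, 2], "roll": 0, "jaw": 60}, {"travel": [-33, 32, 2], "roll": 0, "jaw": 60}, {"travel": [-33, 32, 2], "roll": 0, "jaw": 60}, {"travel": [0, 0, 0], "roll": -8, "jaw": 50}, {"travel": [0, 0, 0], "roll": -8, "jaw": 50}, {"travel": [0, 0, 0], "roll": -8, "jaw": 50}])

```text
clock: 2.1
tool_pos: [0.5753, 0.025, 0.1914]
orientation: [180.0, -0.1, -140.0]
force: [-0.2, 0.0, 0.6]
opening: 0.0504
gripper_force: 0.0
```

apply_moves(targets=[{"travel": [0, 0, 0], "roll": -8, "jaw": 50}, {"travel": [0, 0, 0], "roll": -8, "jaw": 50}, {"travel": [0, 0, 0], "roll": -8, "jaw": 50}, {"travel": [0, 0, 0], "roll": -8, "jaw": 50}, {"travel": [0, 0, 0], "roll": -8, "jaw": 50}, {"travel": [0, 0, 0], "roll": -8, "jaw": 50}, {"travel": [0, 0, 0], "roll": -8, "jaw": 50}, {"travel": [0, 0, 0], "roll": -5, "jaw": 50}, {"travel": [0, 0, 0], "roll": 0, "jaw": 50}, {"travel": [0, 0, 0], "roll": 0, "jaw": 50}])

```text
clock: 3.1
tool_pos: [0.5753, 0.0244, 0.1919]
orientation: [180.0, -0.0, -79.6]
force: [0.1, 0.2, -0.1]
opening: 0.0497
gripper_force: 0.0
```

```bash
python3 - <<'E'
from h import *
o=ctrl.get_obs();print({k:o[k] for k in('clock','tool_pos','orientation','force','opening','joint_pos')})
im=ctrl.snapshot('wrist')[:,:,::-1]
cv2.imwrite('pics/w1.png',im)
np.savez('w1.npz',tool_pos=o['tool_pos'],orientation=o['orientation'])
cv2.imwrite('pics/w1b.png',cv2.resize(im,(800,600),interpolation=cv2.INTER_CUBIC))
E
```

```text
{'clock': 3.1, 'tool_pos': array([0.57534961, 0.02439185, 0.1919063 ]), 'orientation': array([ 1.79968179e+02, -9.88938744e-04, -7.95863501e+01]), 'force': array([ 0.09903232,  0.21513637, -0.07324408]), 'opening': 0.049701226227349966, 'joint_pos': array([ 2.18786730e+01,  1.27341778e+01, -1.49290677e+01, -6.04524221e-03,
       -6.23681368e+01, -1.14622182e+01])}
```

View pics/w1b.png

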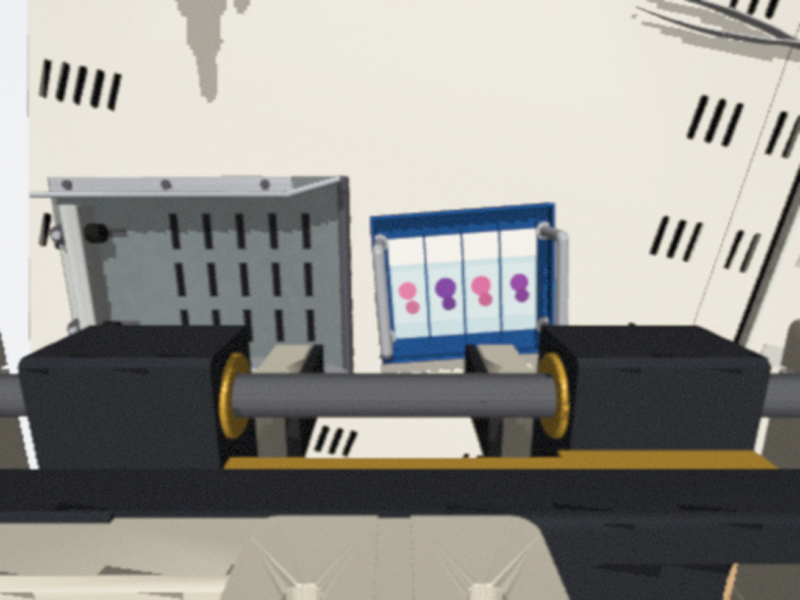

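Wrist view (800 px scale): the tray rim corners are front-right (371,217), rear-right (554,204) and front-left (384,362). The front bar runs (380,242)–(388,357). The sill strip is at x≈346 from y=178 to 370, the right rail's inner top edge at y≈194, and a buffer near (95,233).

```bash
python3 - <<'E'
from h import *
from scipy.optimize import least_squares
o=np.load('w1.npz');K,E=cam('wrist',o);s=512/800
Kt,Et=cam('top')
loc=np.array([[66,-56,14],[-66,-56,14],[66,56,14],[60,-34,45],[60,34,45],[-60,-34,45]])/1e3
px=np.array([[371,217],[554,204],[384,362],[379,240],[388,357],[564,234]])*s
def tf(p,l): c,n=np.cos(p[2]),np.sin(p[2]); return np.c_[p[0]+c*l[:,0]-n*l[:,1],p[1]+n*l[:,0]+c*l[:,1],l[:,2]]
r=least_squares(lambda p:(proj(K,E,tf(p,loc))-px).ravel(),[.52,.02,.25]);print('tray wrist',r.x,np.degrees(r.x[2]),np.round(r.fun.reshape(-1,2),1).tolist())
tp=np.array([[98,388],[250,347],[295,525],[143,565]])/3.5+[140,80]
l2=np.array([[66,56,14],[66,-56,14],[-66,-56,14],[-66,56,14]])/1e3
r2=least_squares(lambda p:(proj(Kt,Et,tf(p,l2))-tp).ravel(),[.52,.02,.25]);print('tray top',r2.x,np.degrees(r2.x[2]),np.round(r2.fun,1))
print('sill',[ray(K,E,*(np.array(p)*s),.012) for p in((346,180),(350,368))])
print('slots edge z5',[ray(K,E,*(np.array(p)*s),.005) for p in((306,213),(308,326),(174,214),(184,327))])
print('rail inner top z30',[ray(K,E,*(np.array(p)*s),.03) for p in((40,194),(285,194))])
print('buffer z15',ray(K,E,*(np.array((100,233))*s),.015))
print('TOP rails inner z30 L,R',[ray(Kt,Et,*(np.array(p)/3.5+[140,80]),.03) for p in((48,70),(78,330),(208,45),(262,270))])
print('TOP sill z12',[ray(Kt,Et,*(np.array(p)/3.5+[140,80]),.012) for p in((78,350),(283,318))])
print('TOP buf',[ray(Kt,Et,*(np.array(p)/3.5+[140,80]),.015) for p in((85,105),(183,90))])
E
```

```text
tray wrist [0.52217106 0.02122014 0.25695505] 14.722439977250595 [[-1.0, -1.8], [2.1, -2.7], [-1.0, 0.5], [0.2, 6.9], [-0.3, -5.1], [-0.0, 1.8]]
tray top [0.51908617 0.02135371 0.24819481] 14.220514825161318 [-0.7 -0.8  0.3 -0.8  1.   0.5 -0.5  1.1]
sill [array([ 0.62032803, -0.03626586,  0.012     ]), array([0.59545512, 0.10166364, 0.012     ])]
slots edge z5 [array([ 0.64585084, -0.00812587,  0.005     ]), array([0.63276973, 0.07633328, 0.005     ]), array([0.73966031, 0.00976769, 0.005     ]), array([0.72629212, 0.09423578, 0.005     ])]
rail inner top z30 [array([0.81701734, 0.00899495, 0.03      ]), array([ 0.65705531, -0.02028975,  0.03      ])]
buffer z15 [0.78594881 0.03108679 0.015     ]
TOP rails inner z30 L,R [array([0.79163941, 0.12447945, 0.03      ]), array([0.60586116, 0.10160805, 0.03      ]), array([0.80858733, 0.01170707, 0.03      ]), array([ 0.64648288, -0.02576462,  0.03      ])]
TOP sill z12 [array([0.59450243, 0.10466139, 0.012     ]), array([ 0.61546046, -0.03921045,  0.012     ])]
TOP buf [array([0.77040314, 0.10079868, 0.015     ]), array([0.78061426, 0.03102192, 0.015     ])]
```

apply_moves(targets=[{"travel": [-10.7, -6.3, 0], "roll": -4.1, "jaw": 50}, {"travel": [0, 0, 30], "roll": 0, "jaw": 50}, {"travel": [0, 0, 30], "roll": 0, "jaw": 50}, {"travel": [0, 0, 20], "roll": 0, "jaw": 50}, {"travel": [0, 0, 10], "roll": 0, "jaw": 50}, {"travel": [0, 0, 0], "roll": 0, "jaw": 50}, {"travel": [0, 0, 0], "roll": 0, "jaw": 50}])

```text
clock: 3.85
tool_pos: [0.5804, 0.0362, 0.103]
orientation: [-180.0, -0.0, -75.3]
force: [-0.3, 0.2, -0.5]
opening: 0.05
gripper_force: 0.0
```

```bash
python3 - <<'E'
from h import *
o=ctrl.get_obs();print({k:o[k] for k in('clock','tool_pos','orientation','force')})
im=ctrl.snapshot('wrist')[:,:,::-1]
cv2.imwrite('pics/w2.png',cv2.resize(im,(800,600),interpolation=cv2.INTER_CUBIC))
K,E=cam('wrist',o)
print(proj(K,E,[[.5787,.0363,.045],[.5787+.0085,.0363-.0329,.045],[.5787+.0155,.0363-.06,.045]])*800/512)
E
```

```text
{'clock': 3.85, 'tool_pos': array([0.58040752, 0.03618076, 0.10296476]), 'orientation': array([-1.7995011e+02, -1.4786151e-02, -7.5345711e+01]), 'force': array([-0.31968363,  0.20374803, -0.49574951])}
[[397.69003345 325.48554485]
 [398.01781716 255.26405084]
 [398.31044539 193.27673323]]
```

View pics/w2.png

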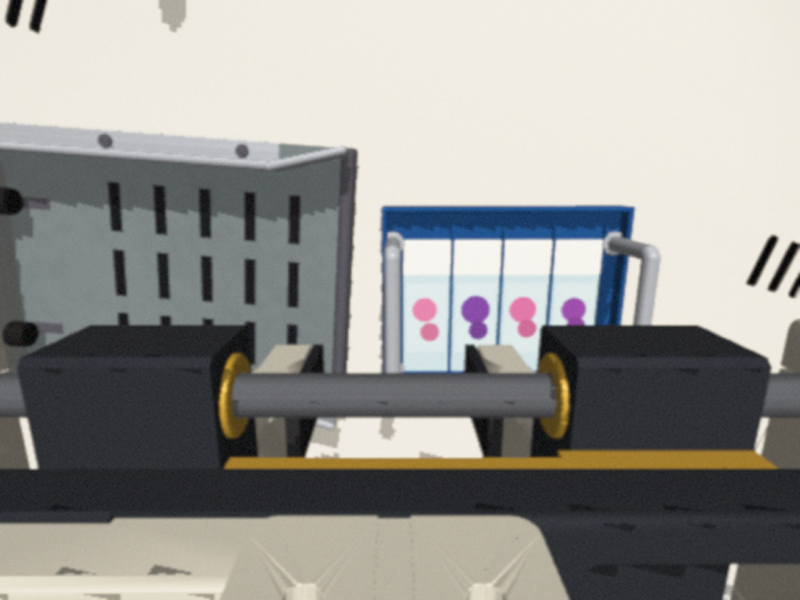

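The wrist view shows the front bar at x≈392 (y 245–375), about 2.7 mm forward of the prediction and between the fingers, with the tray parallel to the tool. The sill line is at x≈350, the middle slots are centred at about (120,279) and (292,277), and the buffers are at (20,200) and (35,333).

```bash
python3 - <<'E'
from h import *
o=dict(tool_pos=[.5804,.0362,.103],orientation=[180,0,-75.35]);K,E=cam('wrist',o);s=512/800
P=lambda z,*a:np.array([ray(K,E,*(np.array(p)*s),z)[:2] for p in a])
th=np.radians(9.8);A=np.array([[np.cos(th),np.sin(th)],[-np.sin(th),np.cos(th)]])
def show(n,p):
    d=p[-1]-p[0];print(n,p.round(4).tolist(),'dir',np.degrees(np.arctan2(d[1],d[0])).round(1),'bay axes',(p@A.T).round(4).tolist())
show('midslots',P(.005,(292,277),(120,279)))
show('slot across',P(.005,(294,196),(292,325)))
show('slot across2',P(.005,(114,184),(124,315)))
show('sill',P(.012,(350,152),(344,330)))
show('buf',P(.015,(22,200),(38,333)))
show('rail bend/rail top',P(.03,(272,166),(0,148)))
E
```

```text
midslots [[0.6391, 0.0358], [0.7313, 0.061]] dir 15.3 bay axes [[0.6358, -0.0735], [0.731, -0.0644]]
slot across [[0.6469, -0.0076], [0.6335, 0.0631]] dir 100.7 bay axes [[0.6361, -0.1176], [0.6349, -0.0457]]
slot across2 [[0.7402, 0.0104], [0.7267, 0.0812]] dir 100.8 bay axes [[0.7312, -0.1158], [0.7299, -0.0436]]
sill [[0.6225, -0.0366], [0.6039, 0.0562]] dir 101.3 bay axes [[0.6072, -0.142], [0.6047, -0.0475]]
buf [[0.7794, 0.0288], [0.7662, 0.0992]] dir 100.6 bay axes [[0.7729, -0.1043], [0.7719, -0.0327]]
rail bend/rail top [[0.6549, -0.0205], [0.7798, 0.0037]] dir 11.0 bay axes [[0.6419, -0.1317], [0.7691, -0.1291]]
```

apply_moves(targets=[{"travel": [0, -1, 20], "roll": 0, "jaw": 50}, {"travel": [0, 0, 20], "roll": 0, "jaw": 50}, {"travel": [0, 0, 10], "roll": 0, "jaw": 50}, {"travel": [0, 0, 5], "roll": 0, "jaw": 50}, {"travel": [0, 0, 0], "roll": 0, "jaw": 30}, {"travel": [0, 0, 0], "roll": 0, "jaw": 20}])

```text
clock: 4.5
tool_pos: [0.5814, 0.0365, 0.048]
orientation: [-179.9, -0.0, -75.3]
force: [0.1, 0.2, -0.6]
opening: 0.0391
gripper_force: 0.0
```

apply_moves(targets=[{"travel": [0, 0, 0], "roll": 0, "jaw": 0}, {"travel": [0, 0, 0], "roll": 0, "jaw": 0}, {"travel": [0, 0, 0], "roll": 0, "jaw": 0}, {"travel": [0, 0, 0], "roll": 0, "jaw": 0}, {"travel": [0, 0, 0], "roll": 0, "jaw": 0}, {"travel": [0, 0, 0], "roll": 0, "jaw": 0}])

```text
clock: 5.1
tool_pos: [0.5815, 0.0365, 0.0486]
orientation: [-179.9, -0.0, -75.3]
force: [-3.1, -0.5, 11.5]
opening: 0.0007
gripper_force: 6.4
```

```bash
python3 - <<'E'
from h import *
im=ctrl.snapshot('wrist')[150:340,150:400,::-1]
im2=ctrl.snapshot('scene')[130:230,150:320,::-1]
a=cv2.resize(im,(500,380),interpolation=cv2.INTER_CUBIC);b=cv2.resize(im2,(646,380),interpolation=cv2.INTER_CUBIC)[:,200:500]
cv2.imwrite('pics/w3.png',np.hstack([a,b]))
o=ctrl.get_obs();print(o['clock'],o['opening'],o['force'],o['gripper_force'])
E
```

```text
5.2 0.0004927213294102017 [-2.68028562  0.6093483  11.33558301] 5.782895609736443
```

View pics/w3.png

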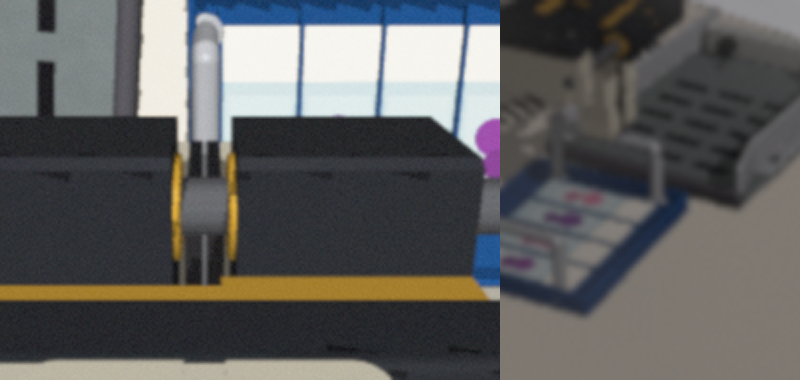

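```bash
python3 - <<'E'
from h import *
K,E=cam('scene')
q=proj(K,E,[[.5815,.0365,.026],[.5815,.0365,.045],[.5815+.0085,.0365-.0329,.045],[.5815-.0085,.0365+.0329,.045],[.5815,.0365,.07]])
print(q, (q-[150,130])*3.8-[200,0]+[500,0])
im=ctrl.snapshot('scene')[140:200,205:265,::-1]
cv2.imwrite('pics/s3.png',cv2.convertScaleAbs(cv2.resize(im,(600,600),interpolation=cv2.INTER_CUBIC),alpha=1.6))
print(((q-[205,140])*10).round())
E
```

```text
[[231.64181712 171.40620285]
 [231.3136623  164.54374827]
 [243.7882668  167.46850494]
 [219.13870022 161.68924483]
 [230.87219877 155.31175398]] [[610.23890506 157.34357081]
 [608.99191674 131.26624344]
 [656.39541385 142.38031878]
 [562.72706083 120.41913034]
 [607.31435531  96.18466513]]
[[266. 314.]
 [263. 245.]
 [388. 275.]
 [141. 217.]
 [259. 153.]]
```

View pics/s3.png

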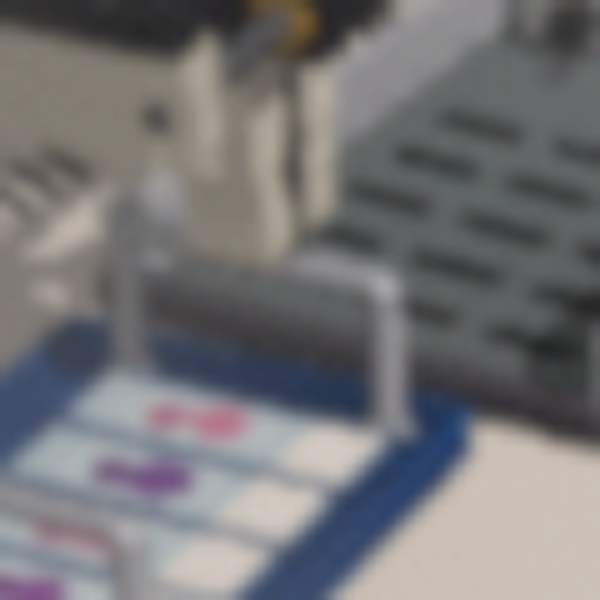

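The scene close-up shows the bar crossing at about (300,262) and the closed fingers ending at about (275,250), so they don't clearly straddle the bar. I'll do a small lift and read the forces.

apply_moves(targets=[{"travel": [0, 0, -1], "roll": 0, "jaw": 0}, {"travel": [0, 0, -1], "roll": 0, "jaw": 0}, {"travel": [0, 0, -1], "roll": 0, "jaw": 0}, {"travel": [0, 0, 0], "roll": 0, "jaw": 0}])

```text
clock: 5.65
tool_pos: [0.5807, 0.0363, 0.0501]
orientation: [180.0, 0.0, -75.3]
force: [-0.8, 0.2, -0.2]
opening: 0.0005
gripper_force: 0.0
```

The force dropped to zero on lifting, so the closed fingers were resting on top of the bar. The tips are effectively about level with the TCP, which agrees with the wrist picture. I'll reopen, go lower (still safe for the slides either way) and close again.

apply_moves(targets=[{"travel": [0, 0, -3], "roll": 0, "jaw": 40}, {"travel": [0, 0, 0], "roll": 0, "jaw": 40}, {"travel": [0, 0, 0], "roll": 0, "jaw": 40}, {"travel": [0, 0, 0], "roll": 0, "jaw": 40}, {"travel": [0, 0, 4], "roll": 0, "jaw": 40}, {"travel": [0, 0, 4], "roll": 0, "jaw": 40}, {"travel": [0, 0, 4], "roll": 0, "jaw": 40}, {"travel": [0, 0, 3], "roll": 0, "jaw": 40}, {"travel": [0, 0, 0], "roll": 0, "jaw": 40}])

```text
clock: 6.55
tool_pos: [0.5803, 0.0362, 0.0374]
orientation: [179.9, -0.0, -75.3]
force: [0.5, -0.5, -0.5]
opening: 0.0401
gripper_force: 0.0
```

apply_moves(targets=[{"travel": [0, 0, 0], "roll": 0, "jaw": 20}, {"travel": [0, 0, 0], "roll": 0, "jaw": 12}, {"travel": [0, 0, 0], "roll": 0, "jaw": 4}, {"travel": [0, 0, 0], "roll": 0, "jaw": 4}, {"travel": [0, 0, 0], "roll": 0, "jaw": 4}])

```text
clock: 7.05
tool_pos: [0.581, 0.0365, 0.0383]
orientation: [-180.0, 0.0, -75.3]
force: [-1.2, 0.8, -0.6]
opening: 0.0064
gripper_force: 30.2
```

apply_moves(targets=[{"travel": [0, 0, 0], "roll": 0, "jaw": 30}, {"travel": [0, 0, 0], "roll": 0, "jaw": 30}, {"travel": [0, 0, 2], "roll": 0, "jaw": 30}, {"travel": [0, 0, 3], "roll": 0, "jaw": 30}, {"travel": [0, 0, 3], "roll": 0, "jaw": 30}, {"travel": [0, 0, 0], "roll": 0, "jaw": 14}, {"travel": [0, 0, 0], "roll": 0, "jaw": 4}, {"travel": [0, 0, 0], "roll": 0, "jaw": 4}, {"travel": [0, 0, 0], "roll": 0, "jaw": 4}, {"travel": [0, 0, 0], "roll": 0, "jaw": 4}])

```text
clock: 8.05
tool_pos: [0.581, 0.0365, 0.0302]
orientation: [-180.0, 0.0, -75.3]
force: [0.7, 0.7, -0.9]
opening: 0.0068
gripper_force: 30.0
```

apply_moves(targets=[{"travel": [0, 0, -1], "roll": 0, "jaw": 4}, {"travel": [0, 0, -2], "roll": 0, "jaw": 4}, {"travel": [0, 0, -2], "roll": 0, "jaw": 4}, {"travel": [0, 0, -2], "roll": 0, "jaw": 4}, {"travel": [0, 0, -2], "roll": 0, "jaw": 4}, {"travel": [0, 0, -2], "roll": 0, "jaw": 4}, {"travel": [0, 0, -2], "roll": 0, "jaw": 4}, {"travel": [0, 0, -2], "roll": 0, "jaw": 4}, {"travel": [0, 0, 0], "roll": 0, "jaw": 4}])

```text
clock: 8.95
tool_pos: [0.581, 0.0365, 0.0456]
orientation: [-180.0, 0.0, -75.3]
force: [0.5, -0.3, -4.9]
opening: 0.007
gripper_force: 30.0
```

apply_moves(targets=[{"travel": [1, -3, 0], "roll": 0.5, "jaw": 4}, {"travel": [1, -4, 0], "roll": 0.5, "jaw": 4}, {"travel": [1, -4, 0], "roll": 0.5, "jaw": 4}, {"travel": [1, -4, 0], "roll": 0.5, "jaw": 4}, {"travel": [1, -4, 0], "roll": 0.5, "jaw": 4}, {"travel": [1, -4, 0], "roll": 0.5, "jaw": 4}, {"travel": [1, -4, 0], "roll": 0.5, "jaw": 4}, {"travel": [1, -4, 0], "roll": 0.5, "jaw": 4}])

```text
clock: 9.75
tool_pos: [0.6131, 0.0355, 0.0451]
orientation: [180.0, -0.0, -79.4]
force: [-1.4, 0.2, -5.1]
opening: 0.0067
gripper_force: 30.0
```

```bash
cat > f.py <<'E'
from h import *
o=ctrl.get_obs();u=np.array([.9826,.1857]);n=np.array([-.1857,.9826]);p=o['tool_pos'][:2]
print('long',(p@u-.605).round(4),'lat',(p@n+.0805).round(4),'z',o['tool_pos'][2].round(4),'yaw',o['orientation'][2].round(2),'F long/lat/z',(o['force'][:2]@u).round(1),(o['force'][:2]@n).round(1),o['force'][2].round(1),'t',o['clock'],'open',o['opening'].round(4))
E
python3 f.py
```

```text
Traceback (most recent call last):
  File "f.py", line 3, in <module>
    print('long',(p@u-.605).round(4),'lat',(p@n+.0805).round(4),'z',o['tool_pos'][2].round(4),'yaw',o['orientation'][2].round(2),'F long/lat/z',(o['force'][:2]@u).round(1),(o['force'][:2]@n).round(1),o['force'][2].round(1),'t',o['clock'],'open',o['opening'].round(4))
                                                                                                                                                                                                                                                     ^^^^^^^^^^^^^^^^^^
AttributeError: 'float' object has no attribute 'round'
```

apply_moves(targets=[{"travel": [0.5, -4, 0], "roll": 0, "jaw": 4}, {"travel": [0.5, -4, 0], "roll": 0, "jaw": 4}, {"travel": [0.6, -4, 0], "roll": 0, "jaw": 4}, {"travel": [0, -4, 0], "roll": 0, "jaw": 4}, {"travel": [0, -2, 0], "roll": 0, "jaw": 4}, {"travel": [0, 0, 1], "roll": 0, "jaw": 4}, {"travel": [0, 0, 0], "roll": 0, "jaw": 4}])

```text
clock: 10.45
tool_pos: [0.6315, 0.0374, 0.0449]
orientation: [-179.9, -0.0, -79.3]
force: [-1.1, -1.1, 2.1]
opening: 0.0066
gripper_force: 30.0
```

```bash
sed -i "s/o\['opening'\].round(4)/round(o['opening'],4)/" f.py; python3 f.py;python3 - <<'E'
from h import *
im=ctrl.snapshot('wrist')[:,:,::-1]
cv2.imwrite('pics/w4.png',cv2.resize(im[40:330],(800,453),interpolation=cv2.INTER_CUBIC))
E
```

```text
long 0.0224 lat -0.0001 z 0.0449 yaw -79.3 F long/lat/z -1.3 -0.9 2.1 t 10.45 open 0.0066
```

View pics/w4.png

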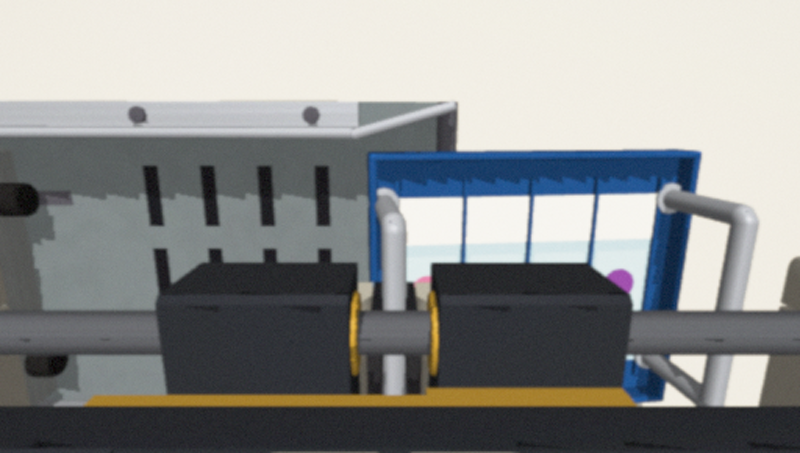

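The wrist view shows the tray's leading end well past the sill (front rim at x≈372, sill at x≈450), parallel to the rail and with clearance at the right rail. The rear handle's crossbar is at about (735,300). The load is now on the sill, so I release and go to the rear handle.

apply_moves(targets=[{"travel": [0, 0, 0], "roll": 0, "jaw": 12}, {"travel": [0, 0, 0], "roll": 0, "jaw": 34}, {"travel": [0, 0, 0], "roll": 0, "jaw": 34}, {"travel": [0, 0, 0], "roll": 0, "jaw": 34}, {"travel": [0, 0, -10], "roll": 0, "jaw": 34}, {"travel": [0, 0, -20], "roll": 0, "jaw": 34}, {"travel": [0, 0, -10], "roll": 0, "jaw": 34}, {"travel": [0, 40, 0], "roll": 0, "jaw": 40}, {"travel": [0, 40, 0], "roll": 0, "jaw": 40}, {"travel": [0, 39, 0], "roll": 0, "jaw": 40}])

```text
clock: 11.5
tool_pos: [0.5125, 0.0149, 0.0844]
orientation: [-180.0, 0.0, -79.3]
force: [-0.0, 0.7, 0.8]
opening: 0.0397
gripper_force: 0.0
```

apply_moves(targets=[{"travel": [0, 0, 15], "roll": 0, "jaw": 40}, {"travel": [0, 0, 15], "roll": 0, "jaw": 40}, {"travel": [0, 0, 10], "roll": 0, "jaw": 40}, {"travel": [0, 0, 8], "roll": 0, "jaw": 40}, {"travel": [0, 0, 6], "roll": 0, "jaw": 40}, {"travel": [0, 0, 0], "roll": 0, "jaw": 40}])

```text
clock: 12.1
tool_pos: [0.5135, 0.015, 0.0294]
orientation: [179.9, -0.0, -79.3]
force: [0.7, -0.3, -0.1]
opening: 0.0401
gripper_force: 0.0
```

```bash
python3 f.py;python3 - <<'E'
from h import *
im=ctrl.snapshot('wrist')[:,:,::-1]
cv2.imwrite('pics/w5.png',cv2.resize(im[40:330],(800,453),interpolation=cv2.INTER_CUBIC))
E
```

```text
long -0.0976 lat -0.0001 z 0.0294 yaw -79.34 F long/lat/z 0.6 -0.4 -0.1 t 12.1 open 0.0401
```

View pics/w5.png

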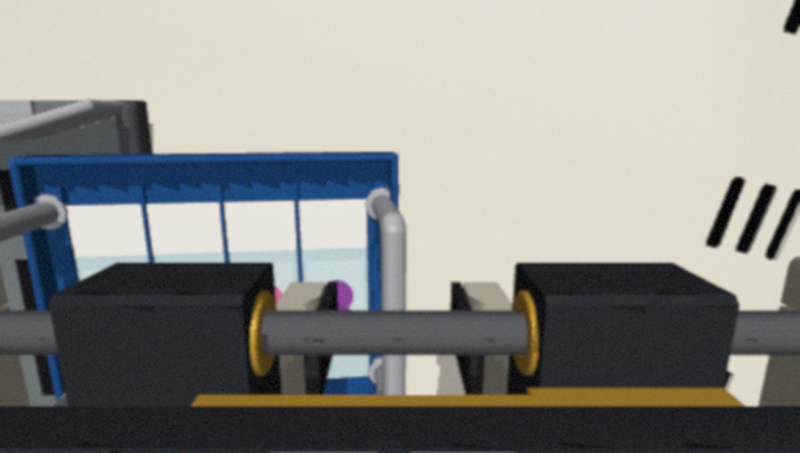

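The rear bar is at x≈394, midway between the fingers (gap centre ≈395), and the tray is square to the tool. I close on it.

apply_moves(targets=[{"travel": [0, 0, 0], "roll": 0, "jaw": 16}, {"travel": [0, 0, 0], "roll": 0, "jaw": 4}, {"travel": [0, 0, 0], "roll": 0, "jaw": 4}, {"travel": [0, 0, 0], "roll": 0, "jaw": 4}, {"travel": [0, 0, 0], "roll": 0, "jaw": 4}, {"travel": [0, 0, 0], "roll": 0, "jaw": 4}])

```text
clock: 12.75
tool_pos: [0.5137, 0.0152, 0.0303]
orientation: [180.0, 0.0, -79.3]
force: [-1.2, 0.9, 1.7]
opening: 0.007
gripper_force: 30.0
```

apply_moves(targets=[{"travel": [0, -1, 0], "roll": 0, "jaw": 4}, {"travel": [0, -3, -1], "roll": 0, "jaw": 4}, {"travel": [0, -3, -1], "roll": 0, "jaw": 4}, {"travel": [0, -3, -1], "roll": 0, "jaw": 4}, {"travel": [0, -3, -1], "roll": 0, "jaw": 4}, {"travel": [0, -3, -1], "roll": 0, "jaw": 4}])

```text
clock: 13.35
tool_pos: [0.527, 0.0172, 0.0341]
orientation: [179.7, -0.0, -79.4]
force: [-5.4, -0.9, 0.4]
opening: 0.0066
gripper_force: 30.0
```

```bash
python3 f.py
```

```text
long -0.084 lat -0.0004 z 0.0341 yaw -79.38 F long/lat/z -5.5 0.1 0.4 t 13.35 open 0.0066
```

apply_moves(targets=[{"travel": [0, -4, -1], "roll": 0, "jaw": 4}, {"travel": [0, -4, -1], "roll": 0, "jaw": 4}, {"travel": [0, -4, -1], "roll": 0, "jaw": 4}, {"travel": [0, -4, -1], "roll": 0, "jaw": 4}, {"travel": [0, -4, -1], "roll": 0, "jaw": 4}, {"travel": [0, -4, -1], "roll": 0, "jaw": 4}, {"travel": [0, -4, 0], "roll": 0, "jaw": 4}])

```text
clock: 14.05
tool_pos: [0.5544, 0.0224, 0.0403]
orientation: [179.7, -0.0, -79.4]
force: [-7.7, -0.9, 3.5]
opening: 0.0067
gripper_force: 30.0
```

```bash
python3 f.py
```

```text
long -0.0561 lat -0.0005 z 0.0403 yaw -79.37 F long/lat/z -7.7 0.5 3.5 t 14.05 open 0.0067
```

apply_moves(targets=[{"travel": [0, -4, -1], "roll": 0, "jaw": 4}, {"travel": [0, -4, -1], "roll": 0, "jaw": 4}, {"travel": [0, -4, -0.5], "roll": 0, "jaw": 4}, {"travel": [0, -4, -0.5], "roll": 0, "jaw": 4}, {"travel": [0, -4, 0], "roll": 0, "jaw": 4}, {"travel": [0, -4, 0], "roll": 0, "jaw": 4}, {"travel": [0, -4, 0], "roll": 0, "jaw": 4}])

```text
clock: 14.75
tool_pos: [0.5796, 0.0265, 0.0443]
orientation: [179.4, -0.1, -79.4]
force: [-11.4, -1.5, 11.6]
opening: 0.0071
gripper_force: 30.0
```

```bash
python3 f.py
```

```text
long -0.0306 lat -0.0011 z 0.0443 yaw -79.37 F long/lat/z -11.4 0.7 11.6 t 14.75 open 0.0071
```

apply_moves(targets=[{"travel": [0, 0, -0.5], "roll": 0, "jaw": 4}, {"travel": [0, 0, -0.5], "roll": 0, "jaw": 4}, {"travel": [0, 0, -0.5], "roll": 0, "jaw": 4}, {"travel": [0, 0, 0], "roll": 0, "jaw": 4}])

```text
clock: 15.15
tool_pos: [0.5842, 0.0285, 0.0452]
orientation: [179.9, -0.0, -79.3]
force: [-1.9, 0.2, -4.4]
opening: 0.0069
gripper_force: 30.0
```

```bash
python3 f.py
```

```text
long -0.0257 lat -0.0 z 0.0452 yaw -79.34 F long/lat/z -1.8 0.6 -4.4 t 15.15 open 0.0069
```

apply_moves(targets=[{"travel": [0, -3, 0.2], "roll": 0, "jaw": 4}, {"travel": [0, -4, 0.3], "roll": 0, "jaw": 4}, {"travel": [0, -4, 0.3], "roll": 0, "jaw": 4}, {"travel": [0, -4, 0.3], "roll": 0, "jaw": 4}, {"travel": [0, -4, 0.3], "roll": 0, "jaw": 4}])

```text
clock: 15.65
tool_pos: [0.6036, 0.0321, 0.0442]
orientation: [180.0, -0.0, -79.3]
force: [-2.2, -0.1, -4.2]
opening: 0.0067
gripper_force: 30.0
```

```bash
python3 f.py
```

```text
long -0.0059 lat -0.0 z 0.0442 yaw -79.33 F long/lat/z -2.1 0.3 -4.2 t 15.65 open 0.0067
```

apply_moves(targets=[{"travel": [0, -3, 0.2], "roll": 0, "jaw": 4}, {"travel": [0, -3, 0.2], "roll": 0, "jaw": 4}, {"travel": [0, -3, 0], "roll": 0, "jaw": 4}, {"travel": [0, -3, 0], "roll": 0, "jaw": 4}, {"travel": [0, -2, 0], "roll": 0, "jaw": 4}, {"travel": [0, -2, 0], "roll": 0, "jaw": 4}, {"travel": [0, -2, 0], "roll": 0, "jaw": 4}, {"travel": [0, 0, 0], "roll": 0, "jaw": 4}])

```text
clock: 16.45
tool_pos: [0.6214, 0.0355, 0.0439]
orientation: [-180.0, 0.0, -79.3]
force: [-1.0, -0.9, -3.8]
opening: 0.0066
gripper_force: 30.0
```

```bash
python3 f.py
```

```text
long 0.0122 lat -0.0 z 0.0439 yaw -79.32 F long/lat/z -1.1 -0.7 -3.8 t 16.45 open 0.0066
```

apply_moves(targets=[{"travel": [0, -2, 0], "roll": 0, "jaw": 4}, {"travel": [0, -2, 0], "roll": 0, "jaw": 4}, {"travel": [0, -2, 0], "roll": 0, "jaw": 4}, {"travel": [0, 0, 1], "roll": 0, "jaw": 4}, {"travel": [0, 0, 1], "roll": 0, "jaw": 4}, {"travel": [0, 0, 1], "roll": 0, "jaw": 4}, {"travel": [0, 0, 0], "roll": 0, "jaw": 4}])

```text
clock: 17.15
tool_pos: [0.6266, 0.0364, 0.0407]
orientation: [180.0, -0.0, -79.3]
force: [-2.0, -0.5, -3.1]
opening: 0.0071
gripper_force: 30.0
```

```bash
python3 f.py
```

```text
long 0.0175 lat -0.0001 z 0.0407 yaw -79.33 F long/lat/z -2.1 -0.1 -3.1 t 17.15 open 0.0071
```

Lower still; expected plate contact at TCP z ≈ 0.035.

apply_moves(targets=[{"travel": [0, -1, 1], "roll": 0, "jaw": 4}, {"travel": [0, -1, 1], "roll": 0, "jaw": 4}, {"travel": [0, -1, 1], "roll": 0, "jaw": 4}, {"travel": [0, 0, 1], "roll": 0, "jaw": 4}, {"travel": [0, 0, 0.5], "roll": 0, "jaw": 4}, {"travel": [0, 0, 0], "roll": 0, "jaw": 4}])

```text
clock: 17.75
tool_pos: [0.6297, 0.037, 0.0362]
orientation: [180.0, 0.0, -79.3]
force: [-2.6, -0.8, -2.2]
opening: 0.007
gripper_force: 30.0
```

```bash
python3 f.py
```

```text
long 0.0207 lat -0.0001 z 0.0362 yaw -79.33 F long/lat/z -2.7 -0.3 -2.2 t 17.75 open 0.007
```

apply_moves(targets=[{"travel": [0, 0, 0.5], "roll": 0, "jaw": 4}, {"travel": [0, 0, 0.5], "roll": 0, "jaw": 4}, {"travel": [0, 0, 0], "roll": 0, "jaw": 4}])

```text
clock: 18.05
tool_pos: [0.6297, 0.037, 0.0353]
orientation: [180.0, -0.0, -79.3]
force: [-3.5, 0.2, -2.7]
opening: 0.0067
gripper_force: 30.0
```

```bash
python3 f.py
```

```text
long 0.0206 lat -0.0 z 0.0353 yaw -79.33 F long/lat/z -3.4 0.9 -2.7 t 18.05 open 0.0067
```

apply_moves(targets=[{"travel": [0, 0, 0.5], "roll": 0, "jaw": 4}, {"travel": [0, 0, 0.5], "roll": 0, "jaw": 4}, {"travel": [0, 0, 0], "roll": 0, "jaw": 4}])

```text
clock: 18.35
tool_pos: [0.6298, 0.037, 0.0349]
orientation: [-180.0, -0.0, -79.3]
force: [-4.2, -0.6, 2.9]
opening: 0.0067
gripper_force: 30.0
```

```bash
python3 f.py
```

```text
long 0.0207 lat -0.0 z 0.0349 yaw -79.31 F long/lat/z -4.2 0.2 2.9 t 18.35 open 0.0067
```

Plate contact is at z 0.035 as expected. Now I slide home slowly and watch the push force.

apply_moves(targets=[{"travel": [0, -1, -0.3], "roll": 0, "jaw": 4}, {"travel": [0, -1, 0], "roll": 0, "jaw": 4}, {"travel": [0, -1, 0], "roll": 0, "jaw": 4}, {"travel": [0, -1, 0], "roll": 0, "jaw": 4}, {"travel": [0, -1, 0], "roll": 0, "jaw": 4}, {"travel": [0, -1, 0], "roll": 0, "jaw": 4}])

```text
clock: 18.95
tool_pos: [0.6346, 0.0377, 0.0349]
orientation: [179.9, -0.0, -79.3]
force: [-7.8, -1.4, 5.1]
opening: 0.007
gripper_force: 30.0
```

```bash
python3 f.py
```

```text
long 0.0256 lat -0.0003 z 0.0349 yaw -79.33 F long/lat/z -8.0 0.1 5.1 t 18.95 open 0.007
```

apply_moves(targets=[{"travel": [0, -1, 0], "roll": 0, "jaw": 4}, {"travel": [0, -1, 0], "roll": 0, "jaw": 4}, {"travel": [0, -1, 0], "roll": 0, "jaw": 4}, {"travel": [0, -1, 0], "roll": 0, "jaw": 4}])

```text
clock: 19.35
tool_pos: [0.6386, 0.0384, 0.0349]
orientation: [179.9, -0.0, -79.3]
force: [-7.2, -1.1, 4.6]
opening: 0.0066
gripper_force: 30.0
```

```bash
python3 f.py
```

```text
long 0.0296 lat -0.0003 z 0.0349 yaw -79.33 F long/lat/z -7.2 0.3 4.6 t 19.35 open 0.0066
```

apply_moves(targets=[{"travel": [0, -1, -0.4], "roll": 0, "jaw": 4}, {"travel": [0, -1, 0], "roll": 0, "jaw": 4}, {"travel": [0, -1, 0], "roll": 0, "jaw": 4}])

```text
clock: 19.65
tool_pos: [0.6426, 0.0395, 0.035]
orientation: [180.0, 0.0, -79.3]
force: [-3.1, -0.6, 0.8]
opening: 0.0071
gripper_force: 30.0
```

apply_moves(targets=[{"travel": [0, -1, 0], "roll": 0, "jaw": 4}, {"travel": [0, -1, 0], "roll": 0, "jaw": 4}, {"travel": [0, -1, 0], "roll": 0, "jaw": 4}])

```text
clock: 19.95
tool_pos: [0.6456, 0.0401, 0.035]
orientation: [180.0, 0.0, -79.3]
force: [-2.7, -0.4, -1.7]
opening: 0.0068
gripper_force: 30.0
```

```bash
python3 f.py
```

```text
long 0.0368 lat -0.0 z 0.035 yaw -79.33 F long/lat/z -2.8 0.1 -1.7 t 19.95 open 0.0068
```

apply_moves(targets=[{"travel": [0, -1, 0], "roll": 0, "jaw": 4}, {"travel": [0, -1, 0], "roll": 0, "jaw": 4}])

```text
clock: 20.15
tool_pos: [0.6476, 0.0404, 0.035]
orientation: [-180.0, 0.0, -79.3]
force: [-2.3, -1.3, -1.2]
opening: 0.007
gripper_force: 30.0
```

apply_moves(targets=[{"travel": [0, -1, 0], "roll": 0, "jaw": 4}, {"travel": [0, -1, 0], "roll": 0, "jaw": 4}])

```text
clock: 20.35
tool_pos: [0.6495, 0.0408, 0.035]
orientation: [180.0, 0.0, -79.3]
force: [-2.1, -0.0, -2.8]
opening: 0.0068
gripper_force: 30.0
```

apply_moves(targets=[{"travel": [0, -1, 0], "roll": 0, "jaw": 4}, {"travel": [0, -1, 0], "roll": 0, "jaw": 4}])

```text
clock: 20.55
tool_pos: [0.6515, 0.0411, 0.035]
orientation: [-180.0, 0.0, -79.3]
force: [-2.8, -1.2, -1.2]
opening: 0.007
gripper_force: 30.0
```

apply_moves(targets=[{"travel": [0, -1, 0], "roll": 0, "jaw": 4}])

```text
clock: 20.65
tool_pos: [0.6524, 0.0413, 0.0351]
orientation: [-180.0, 0.0, -79.3]
force: [-2.9, -0.6, -2.6]
opening: 0.007
gripper_force: 30.0
```

apply_moves(targets=[{"travel": [0, -1, 0], "roll": 0, "jaw": 4}])

```text
clock: 20.75
tool_pos: [0.6534, 0.0415, 0.0351]
orientation: [180.0, 0.0, -79.3]
force: [-1.6, -0.3, -2.4]
opening: 0.0067
gripper_force: 30.0
```

apply_moves(targets=[{"travel": [0, -1, 0], "roll": 0, "jaw": 4}])

```text
clock: 20.85
tool_pos: [0.654, 0.0416, 0.035]
orientation: [180.0, -0.0, -79.3]
force: [-4.5, -1.0, -0.8]
opening: 0.007
gripper_force: 30.0
```

apply_moves(targets=[{"travel": [0, -1, 0], "roll": 0, "jaw": 4}])

```text
clock: 20.95
tool_pos: [0.6543, 0.0416, 0.0349]
orientation: [179.9, -0.0, -79.3]
force: [-6.9, 0.5, 2.5]
opening: 0.0065
gripper_force: 30.0
```

apply_moves(targets=[{"travel": [0, -1, 0], "roll": 0, "jaw": 4}])

```text
clock: 21.05
tool_pos: [0.6546, 0.0416, 0.0349]
orientation: [179.8, -0.0, -79.3]
force: [-9.5, -0.1, 3.0]
opening: 0.0068
gripper_force: 30.0
```

apply_moves(targets=[{"travel": [0, -1, 0], "roll": 0, "jaw": 4}])

```text
clock: 21.15
tool_pos: [0.6549, 0.0416, 0.0349]
orientation: [179.7, -0.0, -79.4]
force: [-12.5, -1.3, 5.6]
opening: 0.0067
gripper_force: 30.0
```

apply_moves(targets=[{"travel": [0, -1, 0], "roll": 0, "jaw": 4}])

```text
clock: 21.25
tool_pos: [0.6552, 0.0416, 0.0349]
orientation: [179.7, -0.0, -79.4]
force: [-14.2, -1.5, 8.3]
opening: 0.0069
gripper_force: 30.0
```

```bash
python3 f.py
```

```text
long 0.0465 lat -0.0003 z 0.0349 yaw -79.36 F long/lat/z -14.2 1.2 8.3 t 21.25 open 0.0069
```

apply_moves(targets=[{"travel": [0, -1, 0], "roll": 0, "jaw": 4}])

```text
clock: 21.35
tool_pos: [0.6555, 0.0416, 0.0349]
orientation: [179.6, -0.0, -79.4]
force: [-16.1, -1.5, 9.8]
opening: 0.0068
gripper_force: 30.0
```

apply_moves(targets=[{"travel": [0, -1, 0], "roll": 0, "jaw": 4}])

```text
clock: 21.45
tool_pos: [0.6559, 0.0416, 0.0349]
orientation: [179.5, -0.0, -79.4]
force: [-19.1, -2.0, 10.4]
opening: 0.0071
gripper_force: 30.0
```

apply_moves(targets=[{"travel": [0, 0, 0], "roll": 0, "jaw": 4}, {"travel": [0, 0, 0], "roll": 0, "jaw": 4}])

```text
clock: 21.65
tool_pos: [0.6559, 0.0416, 0.0349]
orientation: [179.5, -0.0, -79.4]
force: [-16.7, -1.4, 10.3]
opening: 0.0072
gripper_force: 30.0
```

```bash
python3 f.py
```

```text
long 0.0472 lat -0.0004 z 0.0349 yaw -79.37 F long/lat/z -16.7 1.7 10.3 t 21.65 open 0.0072
```

apply_moves(targets=[{"travel": [0, 1, 0], "roll": 0, "jaw": 4}, {"travel": [0, 1, 0], "roll": 0, "jaw": 4}, {"travel": [0, 1, 0], "roll": 0, "jaw": 4}, {"travel": [0, 0, 0], "roll": 0, "jaw": 4}])

```text
clock: 22.05
tool_pos: [0.6559, 0.0418, 0.035]
orientation: [179.9, -0.0, -79.3]
force: [-6.9, -1.3, 1.1]
opening: 0.0066
gripper_force: 30.0
```

```bash
python3 f.py
```

```text
long 0.0472 lat -0.0002 z 0.035 yaw -79.34 F long/lat/z -7.0 -0.0 1.1 t 22.05 open 0.0066
```

apply_moves(targets=[{"travel": [0, 1, 0], "roll": 0, "jaw": 4}, {"travel": [0, 0.5, 0], "roll": 0, "jaw": 4}, {"travel": [0, 0, 0], "roll": 0, "jaw": 4}])

```text
clock: 22.35
tool_pos: [0.6557, 0.042, 0.035]
orientation: [180.0, 0.0, -79.3]
force: [-3.6, 0.5, -2.3]
opening: 0.007
gripper_force: 30.0
```

```bash
python3 f.py
```

```text
long 0.0471 lat 0.0 z 0.035 yaw -79.33 F long/lat/z -3.4 1.2 -2.3 t 22.35 open 0.007
```

apply_moves(targets=[{"travel": [0, 0, 0.3], "roll": 0, "jaw": 4}, {"travel": [0, 0, 0], "roll": 0, "jaw": 14}, {"travel": [0, 0, 0], "roll": 0, "jaw": 34}, {"travel": [0, 0, 0], "roll": 0, "jaw": 34}, {"travel": [0, 0, 0], "roll": 0, "jaw": 34}, {"travel": [0, 0, -10], "roll": 0, "jaw": 34}, {"travel": [0, 0, -20], "roll": 0, "jaw": 34}, {"travel": [0, 0, -30], "roll": 0, "jaw": 34}, {"travel": [0, 0, -30], "roll": 0, "jaw": 34}, {"travel": [0, 0, -20], "roll": 0, "jaw": 34}])

```text
clock: 23.35
tool_pos: [0.6569, 0.0421, 0.1482]
orientation: [-179.8, -0.0, -79.3]
force: [1.4, 0.4, 0.6]
opening: 0.0336
gripper_force: 0.0
```

```bash
python3 f.py;python3 - <<'E'
from h import *
o=ctrl.get_obs()
im=ctrl.snapshot('wrist')[:,:,::-1]; t=ctrl.snapshot('scene')[110:210,170:310,::-1]
cv2.imwrite('pics/w6.png',np.vstack([cv2.resize(im[20:250],(660,296),interpolation=cv2.INTER_CUBIC),cv2.resize(t,(660,296),interpolation=cv2.INTER_CUBIC)]))
E
```

```text
long 0.0483 lat -0.0002 z 0.1482 yaw -79.31 F long/lat/z 1.4 0.1 0.6 t 23.35 open 0.0336
```

View pics/w6.png

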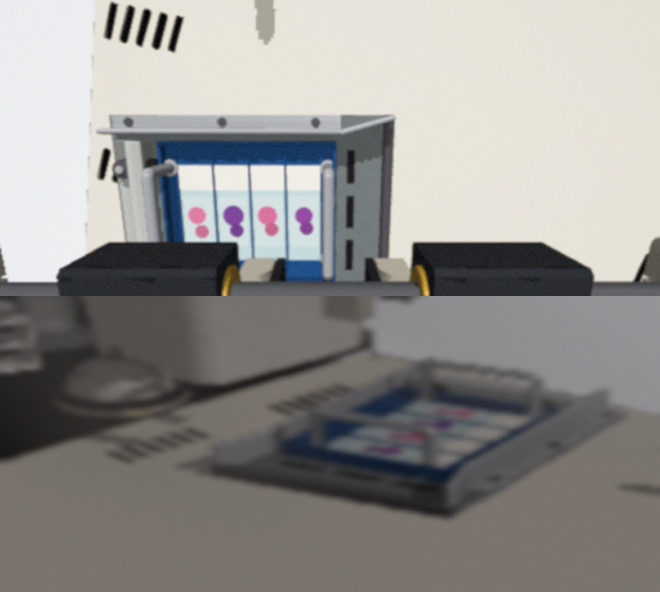

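The last picture shows the tray flat inside the bay between the rails. Its rear rim (x≈335) is well past the sill (x≈385), its front is against the buffers at x≈155, all slides are in place and the gripper is clear. I hand in.

```bash
python3 -c "
from plant import ctrl
print(ctrl.close_job())"
```

```text
the job is handed in; nothing more can be done
None
```

The tray lies flat on the bay's plate, pressed home against the buffers (squeezed about 2–3 mm by my force and travel readings), and the job was handed in at about 23.5 s with the gripper clear; an early failed grip pressed the front handle with about 11 N, and no verdict came back.

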